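Clear a broken clamp nut out of the column stand's T-slot

ROBOT

A 6-joint arm with a two-finger parallel gripper is mounted at the origin on the work surface. World frame = base frame: x ahead of the robot, y to its left, z up, the work surface at z = 0. Lengths are in m, angles in rad, forces in N, time in s.
With the tool pointing down it reaches from about 0.325 to 0.85 m from the base axis. Payload 15.5 kg.
Tool frame: the origin (TCP) lies between the finger pads; the fingertips stand 8 mm ahead of it and the grasp point (between the pads) lies 11 mm behind it (arm.finger_overhang is the distance from the TCP to the fingertips, in m); z points along the fingers, y is the direction in which the jaws open and shut (so a half turn about z gives the same grasp; the last joint's range is limited). The gripper opens to 91 mm and grips with 3 to 60 N. Pads are 32 mm wide; open, the fingers measure 118 mm over their backs; the gripper's body (76 mm by 178 mm) begins 60 mm behind the grasp point.
Start: joints at [1.153, 0.494, 1.345, -0, 1.302, -0.096], TCP at [0.198, 0.593, 0.222] pointing down, gripper open.
Joint ranges: [-2.91, 2.91], [-0.82, 2.16], [0.22, 2.67], [-1.22, 4.37], [0.12, 2.79], [-3.08, 3.08]. Speed limits (rad/s): [1.89, 1.89, 2.57, 3.01, 3.01, 3.01].

INTERFACE

Orientations are given as a 3x3 rotation matrix whose columns are the frame's x, y, z axes.
In Python, from cell import arm, get_image, job gives the robot as it stands.
- The arm moves only by the tool drive_tool, never from a script. Its argument "motion" is a list of rows, each a list of 4 numbers: the shift along the tool's x, y, z in mm, then the turn about the tool's z in degrees. A call has 1 to 12 rows; each row is the pose to reach, as a shift and turn from the pose commanded when the call began, along the tool's axes at that moment; what a row does not reach only later rows make up. A row lasts 1/12 s, in which the tool goes at most 41.7 mm and 7.16 degrees, less where a joint would pass 70% of its speed; a pose out of reach is approached as far as the arm can. A call with a gripper value outside its range is refused whole. "fingers" is the opening, from 0 (shut) to 1 (fully open), set as the call begins (left out, the last holds). The fingers move at their own pace and stop on an object; "newtons" is the grip in N (left out, the last holds). Time passes only in rows, so rows that repeat a pose let the fingers close. It gives the time, the measured TCP pose, the force and the opening at its end, in the units of the state.
- arm.observe(): the state, without advancing time (a new reading comes with each control period).
- get_image(name): name is "scene" or "top"; returns a dict with "frame" (384x512x3 uint8, red, green, blue), "vfov" (degrees; the focal length in pixels is half the picture's height over the tangent of half this angle, whatever the lens; pixels are square), "cx", "cy" (the principal point, pixels), "R" (3x3) and "t" (3): a world point X has camera coordinates R X + t. Camera axes: x right, y down, z forward; pixel columns grow to the right and rows downward; lengths in m; the calibration is good to about 2 mm. A picture is of the moment at which its call begins. There is no depth.
- job.sign_off(): hands the job in, once; it reports no verdict.
The state is a dict: "t": time; "joint_pos": joint angles; "joint_vel": joint speeds; "effort": joint torques, N m; "tool_pos": TCP position; "orientation": TCP orientation; "contact_force": force on the tool from outside, world axes, zero at the start; "wrist_torque": the same for the moment, N m; "opening": finger opening in m.
Only numpy, scipy, OpenCV 4.12 (cv2) and the standard library are available. Lean on these libraries where they do the work, as an engineer would, in place of code of your own. Each camera call takes 0.05 s, during which the arm holds its last target. There are 200 camera calls.

TASK

A broken clamp nut is lodged in the T-slot of the mounting plate. Swing the plate's hinged cover all the way over and lower it gently onto its stop posts, not letting it drop; then stand the scraper's foot in the slot's loading pocket and push the scraper along the slot until the nut falls out of the open end into the tray. Do not touch the nut with the fingers, leave the scraper standing in the slot, leave the cover open, and leave the bottle, jar and wrench alone.

Things in the scene. Friction and masses are not known exactly. Their poses are not given: they have to be found in the camera images.
- plate: Fixed aluminium plate on two dark feet, 90 mm wide (x), 260 mm long (y), top 79 mm above the bench; its T-slot runs along y at x = 0. Origin: on the bench under its centre; x points to the hinge side, y from the slot's open end (y = -130) to the loading pocket, z up. Two stop posts for the cover stand beside it at x = 90, y = +/-95 mm, 88 mm high.
- pocket (a point): Centre of the loading pocket, y = 70 to 120 mm of the plate, where the slot's lips are cut away to the full 46 mm width; hidden under the shut cover. The point is level with the plate's top, 24 mm above the slot floor. Axes as the plate's.
- slot_end (a point): Middle of the slot's open end, 225 mm from the pocket centre, level with the plate's top. The slot: level floor 55 mm above the bench, channel 46 mm wide and 16 mm high, over it lips 8 mm thick that leave a neck 24 mm wide. Axes as the plate's.
- cover_hinge (a point): Middle of the cover's hinge line, along the plate's y at x = 41 mm, 81 mm above the bench. The cover is a grey sheet 236 x 63 x 4 mm, 0.2 kg, flat over slot and pocket when shut, its free edge 68 mm from the hinge.
- cover_bar (a point): Centre of the cover's handle: round bar 12 mm thick, parallel to the hinge, 90 mm clear between its end arms, open space between it and the sheet. Shut, its axis is 105 mm from the hinge line towards plate -x and 35 mm above it; fully open, 111 mm to the +x side and about 7 mm below it. Pinched from above across the bar, it turns between the fingers, so the gripper can stay upright.
- cover (a joint): Cover angle, rad: 0 shut flat on the plate, 1.57 upright, 2.9 resting on the stop posts on the plate's +x side. The hinge is nearly free: the cover falls shut before upright and falls open after it.
- scraper_grip (a point): Centre of the loose upright scraper's black grip (30 x 30 mm square, 65 mm tall), 82.5 mm above its underside. Below it a 16 mm square stem and a square steel foot 36 x 36 x 10 mm; 115 mm high, 0.25 kg. Axes x, y normal to the faces, a quarter turn is alike. Starts on the bench. In the slot the foot has 6 mm free height under the lips, 5 mm each side; this point is then 137.5 mm above the bench.
- scrap_mid (a point): Centre of the broken clamp nut: dark steel slab 38 mm wide, 60 mm long (its y, along the slot), 12 mm high, 0.16 to 0.3 kg, on the slot floor between pocket and open end, too wide for the neck. It falls out once its rear end is pushed to the open end. The scraper's foot pushes on its end face.
- tray: Fixed cream plastic tray 150 mm (x) by 130 mm (y), 42 mm high, walls and floor 4 mm, on the bench beyond and partly under the slot's open end. Origin: centre of its underside.
- bottle: Bystander: white plastic bottle, 62 mm across, 125 mm high, loose. Origin: centre of its underside.
- jar: Bystander: amber jar with a black cap, 70 mm across, 90 mm high, loose. Origin: centre of its underside.
- wrench: Bystander: wrench 170 mm long lying on the bench, loose. Origin: under its middle.
Mind the look-alikes: they are no part of the job. Of the things that look like the part that bears scraper_grip, take the one that is farthest from the robot's base at the start.

How it is judged:
By the outcome, as a careful person would: the job done as asked, in the order asked, and still so for the second after the job is handed in, with the robot touching nothing.
It also fails if it takes over 69 s, if anything falls off the work surface, if the arm or the gripper's body presses on something with over 40 N, if the wrist force passes 120 N, or if a joint passes its speed limit or range.

## Working session

There is one attempt and no reset: what is moved stays moved. The work goes in short steps, Python scripts to look and compute and a tool call to move; the robot and the scene stay as the last step left them, time stands still between calls to the robot, and variables do not carry over. Pictures are saved under pics/ and viewed, about 8 in all and at most 12, crops included, and the job is handed in when it is done.

Besides the shell and the picture viewer there is one more tool, called after ">>>" as name([rows], argument=value, ...), one row to a line, values as JSON. drive_tool: Moves the arm, as the interface text tells. Its arguments: {"type":"object","properties":{"motion":{"type":"array","items":{"type":"array","items":{"type":"number"}}},"fingers":{"type":"number"},"newtons":{"type":"number"}},"required":["motion"]}

```bash
mkdir -p pics; ls
cat > h.py <<'E'
import numpy as np, cv2
from cell import arm, get_image, job
def cam(n):
    d=get_image(n); d['f']=d['frame'].shape[0]/2/np.tan(np.radians(d['vfov'])/2)
    d['R']=np.array(d['R']);d['t']=np.array(d['t']);return d
def ray(d,u,v):
    c=np.array([(u-d['cx'])/d['f'],(v-d['cy'])/d['f'],1.]);return -d['R'].T@d['t'],d['R'].T@c
def onz(d,u,v,z):
    o,r=ray(d,u,v);return o+r*(z-o[2])/r[2]
def proj(d,X):
    c=d['R']@np.array(X)+d['t'];return np.array([d['cx'],d['cy']])+d['f']*c[:2]/c[2]
def two(d1,p1,d2,p2):
    o1,r1=ray(d1,*p1);o2,r2=ray(d2,*p2)
    s=np.linalg.lstsq(np.c_[r1,-r2],o2-o1,rcond=None)[0]
    a,b=o1+s[0]*r1,o2+s[1]*r2;return (a+b)/2,np.linalg.norm(a-b)
def save(d,name,box=None,k=1):
    im=d['frame'][:,:,::-1]
    if box: im=im[box[1]:box[3],box[0]:box[2]]
    cv2.imwrite('pics/'+name,cv2.resize(im,None,fx=k,fy=k,interpolation=cv2.INTER_CUBIC))
E
python3 - <<'E'
from h import *
import pickle
a,b=cam('scene'),cam('top')
pickle.dump((a,b),open('first.pkl','wb'))
for d,n in((a,'s'),(b,'t')):
    save(d,n+'0.png',None,1.5); print(n,d['vfov'],d['cx'],d['cy'],-d['R'].T@d['t'],d['R'].round(2).tolist())
s=arm.observe();print({k:np.round(v,3).tolist() for k,v in s.items()})
E
```

```text
pics
s 47.68135157406712 261.1684474255502 189.8936542853958 [1.19631829 0.18042546 1.13836843] [[-0.18, 0.98, 0.01], [0.8, 0.15, -0.58], [-0.57, -0.09, -0.82]]
t 48.11882043932009 254.74569620447312 191.25537028421618 [0.14396086 0.03785032 1.57628026] [[0.06, -1.0, -0.01], [-0.98, -0.06, -0.21], [0.21, 0.02, -0.98]]
{'t': 0.1, 'joint_pos': [1.152, 0.494, 1.346, -0.0, 1.303, -0.096], 'joint_vel': [0.001, -0.001, -0.002, 0.002, 0.001, 0.002], 'effort': [0.001, -88.025, -38.254, 0.071, 0.048, 0.0], 'tool_pos': [0.198, 0.592, 0.221], 'orientation': [[-0.948, 0.317, -0.0], [0.317, 0.948, -0.001], [0.0, -0.001, -1.0]], 'contact_force': [0.368, 0.231, 0.058], 'wrist_torque': [0.029, -0.019, 0.041], 'opening': 0.091}
```

View pics/s0.png

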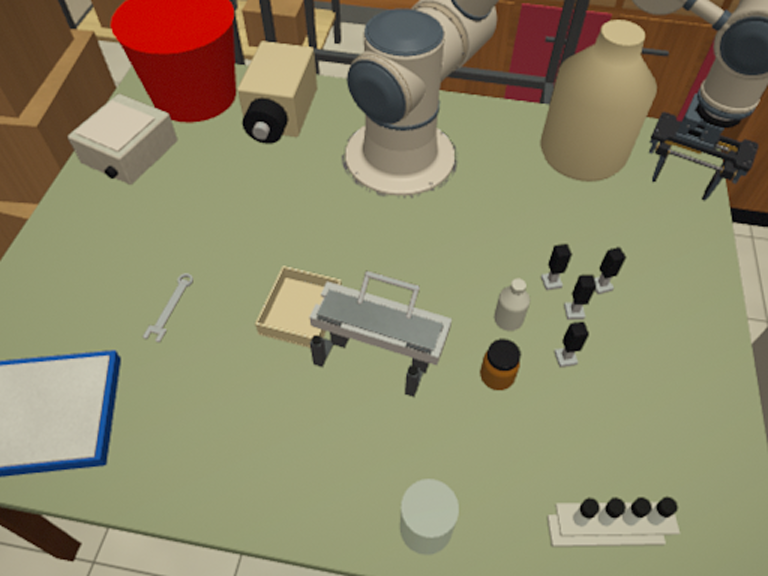

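View pics/t0.png

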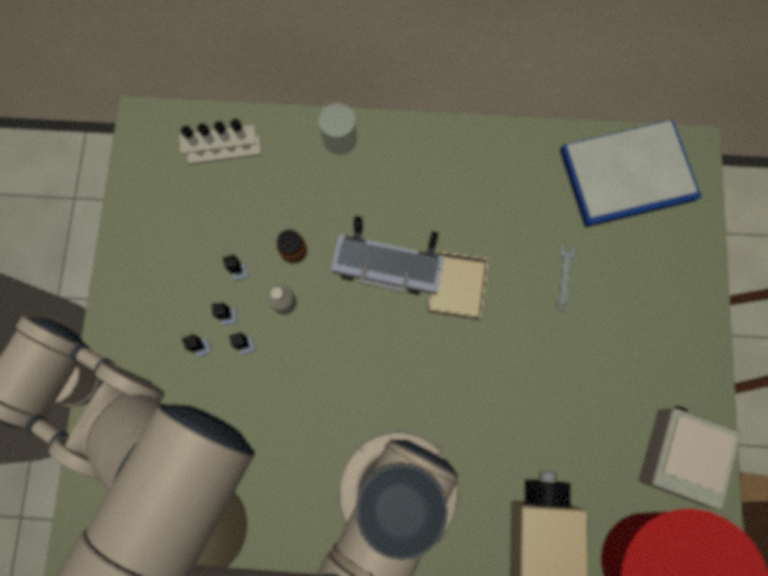

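The scene view has four scraper look-alikes, with grips at scene full-resolution pixels of about (373,173), (408,175), (388,194) and (383,225). In the top view they are at about (160,228), (130,229), (147,207) and (155,177). I'll compute each one's distance from the base and check them in one enlarged crop.

Run:
```python
from h import *
import pickle
a,b=pickle.load(open('first.pkl','rb'))
save(a,'s1.png',(200,150,430,270),3.4)
save(b,'t1.png',(110,135,340,255),3.4)
for n,d,roi in(('s',a,(350,150,430,250)),('t',b,(115,160,175,240))):
    im=d['frame'][roi[1]:roi[3],roi[0]:roi[2]]
    m=(im.max(2)<45).astype(np.uint8)
    k,l,st,c=cv2.connectedComponentsWithStats(m)
    for i in range(1,k):
        if st[i,4]>25:
            p=c[i]+roi[:2]; X=onz(d,*p,.0825); print(n,p.round(1),st[i].tolist(),X.round(3),np.hypot(*X[:2]).round(3))
```

```text
s [372.5 172.4] [16, 13, 14, 20, 200] [0.326 0.385 0.083] 0.504
s [407.7 174.9] [50, 16, 16, 19, 209] [0.315 0.492 0.083] 0.584
s [388.7 192.9] [32, 34, 15, 19, 211] [0.395 0.435 0.083] 0.587
s [383.1 224.4] [26, 65, 16, 20, 229] [0.508 0.421 0.083] 0.66
t [155.  176.1] [35, 11, 11, 11, 87] [0.502 0.425 0.083] 0.658
t [147.4 207.1] [28, 43, 10, 9, 81] [0.388 0.44  0.083] 0.587
t [159.5 227.3] [40, 63, 10, 9, 69] [0.32  0.389 0.083] 0.504
t [128.5 228.7] [8, 64, 12, 10, 87] [0.308 0.497 0.083] 0.585
```

View pics/s1.png

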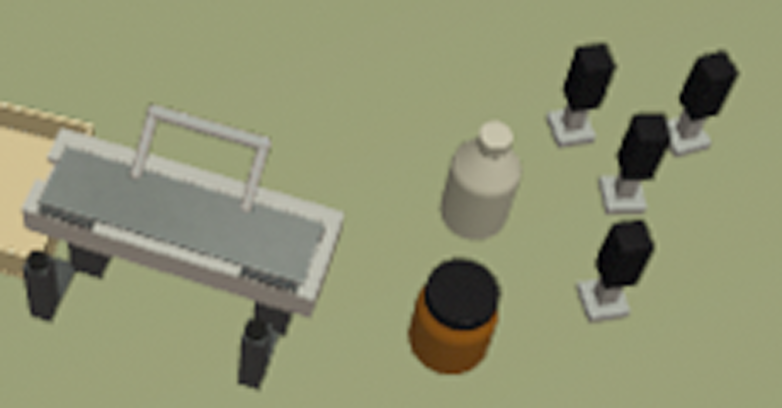

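View pics/t1.png

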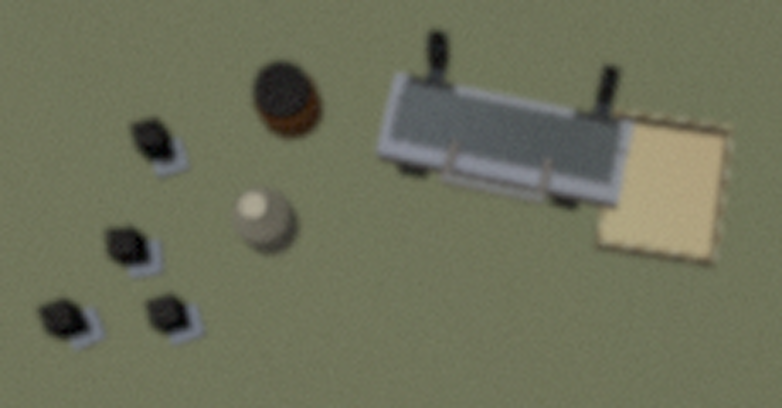

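Scene crop: the far, lone scraper's grip is at (383,224) and its foot is below it at about (378,237). It is 0.66 m from the base against 0.50 to 0.59 m for the others, and both views agree to 7 mm, so this is the one. The cover is shut, with the bar spanning crop pixels (150,108) to (268,145). Next come the plate frame, the bar and the scraper yaw.

Run:
```python
from h import *
import pickle
a,b=pickle.load(open('first.pkl','rb'))
S=lambda u,v:(200+u/3.4-.35,150+v/3.4-.35); T=lambda u,v:(110+u/3.4-.35,135+v/3.4-.35)
def rep(n,L,d,f,z):
    P=[onz(d,*f(*p),z)[:2] for p in L]; print(n,np.round(P,3).tolist()); 
    for i in range(len(P)):
        v=P[(i+1)%len(P)]-P[i]; print('   len %.3f ang %.1f'%(np.hypot(*v),np.degrees(np.arctan2(v[1],v[0]))))
    return np.mean(P,0)
print(rep('plate S',[(60,130),(343,215),(308,287),(25,209)],a,S,.079))
print(rep('plate T',[(397,72),(632,116),(617,204),(378,156)],b,T,.079))
print(rep('bar S',[(150,108),(268,145)],a,S,.116))
print(rep('bar T',[(443,181),(546,201)],b,T,.116))
print(two(a,S(209,126.5),b,T(494.5,191)))
print(rep('foot S',[(578,286),(590,319),(630,310)],a,S,.008))
print(rep('foot T',[(163,175),(187,163),(177,137)],b,T,.01))
m=lambda d:((d['frame'].max(2)<45)).astype(np.uint8)
print(rep('cap S',[(493,137)],a,S,.125),rep('jar S',[(462,294)],a,S,.09))
```

```text
plate S [[0.471, -0.071], [0.512, 0.186], [0.587, 0.166], [0.557, -0.081]]
   len 0.260 ang 81.0
   len 0.077 ang -14.4
   len 0.249 ang -96.9
   len 0.086 ang 173.7
[0.53191871 0.05007741]
plate T [[0.593, 0.175], [0.559, -0.077], [0.463, -0.065], [0.5, 0.188]]
   len 0.254 ang -97.8
   len 0.097 ang 172.9
   len 0.256 ang 81.6
   len 0.094 ang -8.2
[0.52885978 0.05504439]
bar S [[0.459, 0.008], [0.478, 0.114]]
   len 0.108 ang 79.8
   len 0.108 ang -100.2
[0.46889916 0.06104162]
bar T [[0.469, 0.116], [0.454, 0.01]]
   len 0.107 ang -98.0
   len 0.107 ang 82.0
[0.46146716 0.06279725]
(array([0.46330752, 0.06170919, 0.10824163]), np.float64(0.0022865792066026386))
foot S [[0.5, 0.399], [0.532, 0.41], [0.516, 0.444]]
   len 0.033 ang 20.3
   len 0.037 ang 114.5
   len 0.048 ang -108.9
[0.5160613  0.41767195]
foot T [[0.482, 0.43], [0.497, 0.405], [0.526, 0.419]]
   len 0.029 ang -59.0
   len 0.032 ang 26.1
   len 0.045 ang 166.0
[0.5012945  0.41775993]
cap S [[0.441, 0.3]]
   len 0.000 ang 0.0
jar S [[0.576, 0.29]]
   len 0.000 ang 0.0
[0.44054246 0.2998888 ] [0.57624515 0.29027098]
```

>>> drive_tool([
  [-12,-12,0,3],
  [-38,-38,0,9],
  [-66,-65,0,16],
  [-94,-93,0,22],
  [-122,-121,0,28],
  [-150,-148,0,34],
  [-178,-176,0,40],
  [-206,-204,0,46],
  [-234,-232,0,52],
  [-262,-259,0,58],
  [-290,-287,0,64],
  [-318,-315,0,70],
], fingers=0.6)

```text
t: 1.1
tool_pos: [0.4002, 0.1913, 0.2219]
orientation: [[-0.021, 1.0, -0.0], [1.0, 0.021, -0.0], [-0.0, -0.0, -1.0]]
contact_force: [1.1, 0.7, 0.1]
opening: 0.0547
```

>>> drive_tool([
  [-24,12,0,4],
  [-50,25,0,7],
  [-76,38,0,10],
  [-100,50,0,10],
  [-118,60,0,10],
  [-128,66,0,10],
  [-128,66,0,10],
  [-128,66,20,10],
  [-128,66,40,10],
  [-128,66,50,10],
  [-128,66,55,10],
  [-128,66,55,10],
])

```text
t: 2.1
tool_pos: [0.4683, 0.0677, 0.1661]
orientation: [[0.147, 0.989, -0.002], [0.989, -0.147, 0.0], [-0.0, -0.002, -1.0]]
contact_force: [0.7, 0.2, -0.2]
opening: 0.0549
```

Run:
```python
from h import *
s=arm.observe();print({k:np.round(s[k],4).tolist() for k in('t','tool_pos','orientation','opening','joint_pos','contact_force')})
a,b=cam('scene'),cam('top')
A=a['frame'][155:265,200:330,::-1];
print(proj(a,[.466,.062,.105]),proj(b,[.466,.062,.105]))
B=b['frame'][140:230,205:335,::-1]
cv2.imwrite('pics/c1.png',np.vstack([cv2.resize(A,None,fx=4,fy=3,interpolation=2)[:330],cv2.resize(B,None,fx=4,fy=3,interpolation=2)]))
```

```text
{'t': 2.1, 'tool_pos': [0.4683, 0.0677, 0.1661], 'orientation': [[0.1471, 0.9891, -0.002], [0.9891, -0.1471, 0.0001], [-0.0002, -0.002, -1.0]], 'opening': 0.0549, 'joint_pos': [0.017, 0.3564, 1.7784, 0.0002, 1.0089, 0.1645], 'contact_force': [0.6669, 0.203, -0.235]}
[261.42747762 188.27093949] [255.38212087 190.2409644 ]
```

View pics/c1.png

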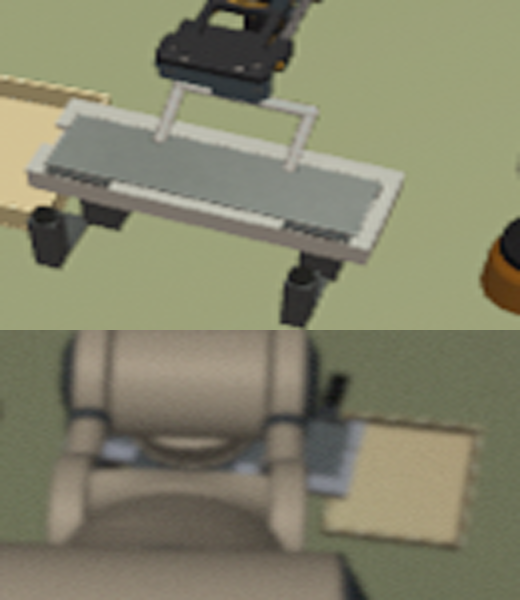

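Run:
```python
from h import *
a=cam('scene')
s=arm.observe();R=np.array(s['orientation']);p=np.array(s['tool_pos'])
C=lambda X:((proj(a,X)-[200,155])*[4,3]).round()
for y in(-.027,0,.027):
  for z in(.008,-.071): print(y,z,C(p+R@[0,y,z]))
print(C([.466,.062,.116]))
save(a,'c2.png',(215,120,315,200),8)
```

```text
-0.027 0.008 [265.  48.]
-0.027 -0.071 [268.  -5.]
0 0.008 [253.  70.]
0 -0.071 [255.  16.]
0.027 0.008 [241.  92.]
0.027 -0.071 [242.  39.]
[246.  93.]
```

View pics/c2.png

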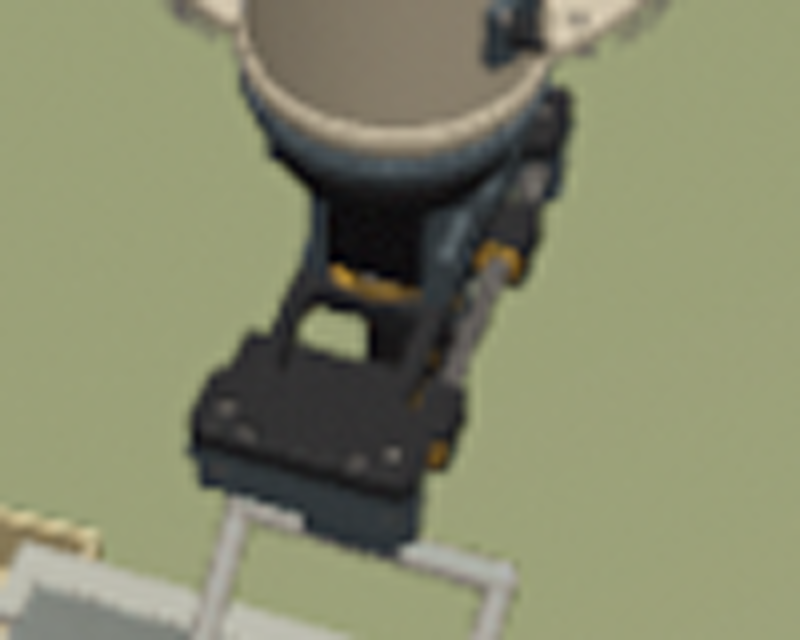

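>>> drive_tool([
  [-2,0,8,0],
  [-4,0,20,0],
  [-6,0,34,0],
  [-6,0,46,0],
  [-6,0,55,0],
  [-6,0,60,0],
  [-6,0,61,0],
  [-6,0,61,0],
])

```text
t: 2.92
tool_pos: [0.4684, 0.061, 0.1059]
orientation: [[0.148, 0.989, -0.0], [0.989, -0.148, 0.0], [0.0, -0.0, -1.0]]
contact_force: [-0.6, 0.5, -1.0]
opening: 0.0545
```

>>> drive_tool([
  [0,0,0,0],
  [0,0,0,0],
  [0,0,0,0],
  [0,0,0,0],
  [0,0,0,0],
  [0,0,0,0],
  [0,0,0,0],
], fingers=0.0, newtons=8)

```text
t: 3.5
tool_pos: [0.4672, 0.0611, 0.1058]
orientation: [[0.148, 0.989, -0.002], [0.989, -0.148, 0.0], [-0.0, -0.002, -1.0]]
contact_force: [-15.5, 4.6, 11.5]
opening: 0.0118
```

Run:
```python
from h import *
s=arm.observe();print({k:np.round(s[k],4).tolist() for k in('t','tool_pos','orientation','opening','contact_force')})
# arc in tool axes; pinch bar at tcp, radius 110.7, plate frame
P=np.radians(-8.2);px=np.array([np.cos(P),np.sin(P),0])
print('along tool axes of plate x:',(np.array(s['orientation']).T@px).round(3))
for th in range(0,168,5):
    g=np.radians(161.57-th); print(th,round(105+110.7*np.cos(g)),round(35-110.7*np.sin(g)),end=' | ')
```

```text
{'t': 3.5, 'tool_pos': [0.4672, 0.0611, 0.1058], 'orientation': [[0.1478, 0.989, -0.0022], [0.989, -0.1478, 0.0002], [-0.0001, -0.0022, -1.0]], 'opening': 0.0118, 'contact_force': [-15.5029, 4.6391, 11.5224]}
along tool axes of plate x: [ 0.005  1.    -0.002]
0 0 0 | 5 3 -9 | 10 8 -18 | 15 13 -26 | 20 18 -34 | 25 25 -41 | 30 32 -48 | 35 39 -54 | 40 47 -59 | 45 55 -64 | 50 64 -68 | 55 73 -71 | 60 83 -73 | 65 92 -75 | 70 102 -76 | 75 112 -76 | 80 121 -75 | 85 131 -73 | 90 140 -70 | 95 149 -67 | 100 158 -62 | 105 166 -57 | 110 174 -52 | 115 181 -45 | 120 188 -38 | 125 194 -31 | 130 199 -23 | 135 204 -15 | 140 208 -6 | 145 211 3 | 150 213 13 | 155 215 22 | 160 216 32 | 165 216 42 |
```

>>> drive_tool([
  [0,-2,0,0],
  [0,-4,0,0],
  [0,-4,0,0],
  [0,-4,0,0],
])

```text
t: 3.83
tool_pos: [0.4672, 0.0612, 0.1065]
orientation: [[0.148, 0.989, 0.005], [0.989, -0.148, -0.001], [0.0, 0.006, -1.0]]
contact_force: [12.3, -5.0, -5.7]
opening: 0.0118
```

>>> drive_tool([
  [0,3,-4,0],
  [0,6,-11,0],
  [0,11,-20,0],
  [0,16,-28,0],
  [0,21,-35,0],
  [0,28,-42,0],
  [0,35,-49,0],
  [0,43,-55,0],
  [0,51,-60,0],
  [0,57,-64,0],
  [0,62,-67,0],
  [0,66,-68,0],
])

```text
t: 4.83
tool_pos: [0.5303, 0.0516, 0.1743]
orientation: [[0.148, 0.989, 0.0], [0.989, -0.148, -0.0], [-0.0, 0.0, -1.0]]
contact_force: [-5.4, -1.1, 10.4]
opening: 0.0117
```

>>> drive_tool([
  [0,8,-3,0],
  [0,18,-5,0],
  [0,27,-7,0],
  [0,37,-8,0],
  [0,47,-8,0],
  [0,56,-7,0],
  [0,66,-5,0],
  [0,75,-2,0],
  [0,84,1,0],
  [0,91,5,0],
  [0,96,8,0],
  [0,99,10,0],
])

```text
t: 5.83
tool_pos: [0.6288, 0.0369, 0.1636]
orientation: [[0.148, 0.989, 0.001], [0.989, -0.148, -0.0], [-0.0, 0.001, -1.0]]
contact_force: [1.7, -1.9, 5.6]
opening: 0.0117
```

>>> drive_tool([
  [0,5,3,0],
  [0,10,6,0],
  [0,17,13,0],
  [0,24,20,0],
  [0,29,25,0],
  [0,33,32,0],
  [0,37,39,0],
  [0,41,45,0],
  [0,44,52,0],
  [0,46,58,0],
  [0,48,63,0],
  [0,48,67,0],
])

```text
t: 6.83
tool_pos: [0.6763, 0.0299, 0.0965]
orientation: [[0.148, 0.989, 0.002], [0.989, -0.148, -0.0], [0.0, 0.002, -1.0]]
contact_force: [9.1, -5.7, 1.7]
opening: 0.0116
```

>>> drive_tool([
  [0,2,3,0],
  [0,3,7,0],
  [0,3,10,0],
  [0,4,14,0],
  [0,4,17,0],
  [0,5,20,0],
  [0,5,23,0],
  [0,5,25,0],
  [0,5,27,0],
  [0,5,29,0],
  [0,5,30,0],
  [0,5,30,0],
])

```text
t: 7.83
tool_pos: [0.6804, 0.0293, 0.0666]
orientation: [[0.148, 0.989, 0.001], [0.989, -0.148, -0.0], [0.0, 0.001, -1.0]]
contact_force: [5.2, -3.9, -0.6]
opening: 0.0122
```

>>> drive_tool([
  [0,0,1,0],
  [0,0,2,0],
  [0,0,3,0],
  [0,0,3,0],
])

```text
t: 8.17
tool_pos: [0.6804, 0.0293, 0.0637]
orientation: [[0.148, 0.989, 0.001], [0.989, -0.148, -0.0], [0.0, 0.001, -1.0]]
contact_force: [3.9, -3.2, -0.5]
opening: 0.0116
```

Next I'll ease down until the posts take the load.

>>> drive_tool([
  [0,0,1,0],
  [0,0,2,0],
  [0,0,3,0],
  [0,0,3,0],
])

```text
t: 8.5
tool_pos: [0.6803, 0.0293, 0.0607]
orientation: [[0.148, 0.989, 0.001], [0.989, -0.148, 0.0], [0.0, 0.001, -1.0]]
contact_force: [3.5, -3.6, -1.8]
opening: 0.0115
```

Run:
```python
from h import *
s=arm.observe();print({k:np.round(s[k],4).tolist() for k in('t','tool_pos','opening','contact_force')})
a=cam('scene'); save(a,'c3.png',(190,150,340,270),5)
```

```text
{'t': 8.5, 'tool_pos': [0.6803, 0.0293, 0.0607], 'opening': 0.0115, 'contact_force': [3.5359, -3.6135, -1.8152]}
```

View pics/c3.png

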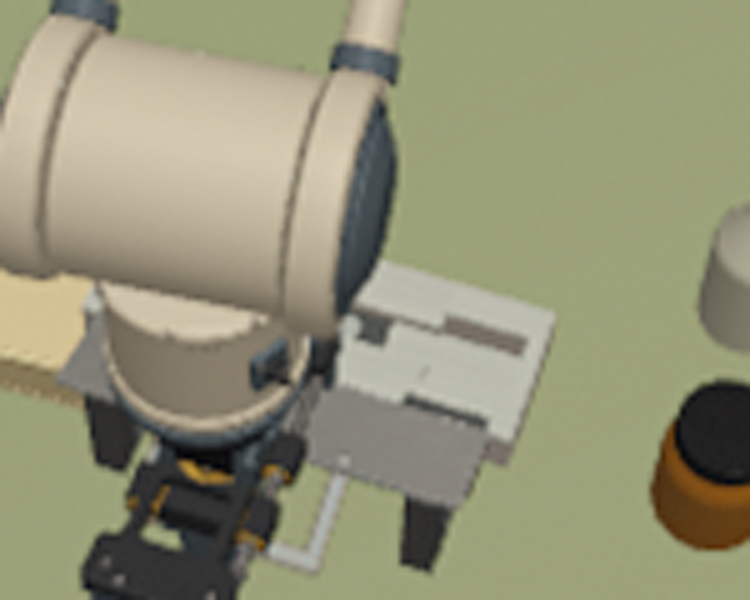

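>>> drive_tool([
  [0,0,1,0],
  [0,0,2,0],
  [0,0,3,0],
  [0,0,3,0],
])

```text
t: 8.88
tool_pos: [0.6801, 0.0294, 0.0576]
orientation: [[0.148, 0.989, 0.0], [0.989, -0.148, 0.0], [0.0, 0.0, -1.0]]
contact_force: [4.5, -2.6, -0.4]
opening: 0.0115
```

Run:
```python
from h import *
a=cam('scene'); save(a,'c4.png',(190,220,310,290),6.6)
s=arm.observe();p=np.array(s['tool_pos']);py=np.array([.1426,.9898,0])
for z in (.068,.072,.076,.080):
    q=p.copy();q[2]=z
    print(z,[((proj(a,q+py*e)-[190,220])*6.6).round() for e in(-.0495,.0495)])
```

```text
0.068 [array([187., 210.]), array([412., 281.])]
0.072 [array([186., 206.]), array([412., 277.])]
0.076 [array([186., 201.]), array([412., 272.])]
0.08 [array([185., 197.]), array([412., 268.])]
```

View pics/c4.png

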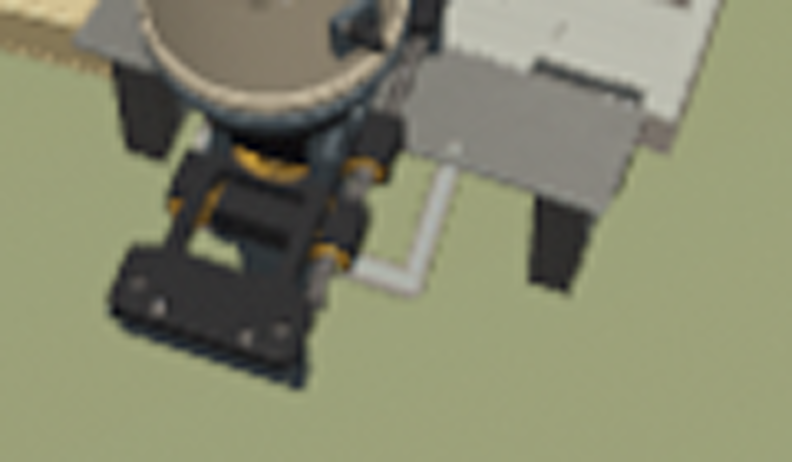

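>>> drive_tool([
  [0,0,1,0],
  [0,0,2,0],
  [0,0,3,0],
  [0,0,4,0],
  [0,0,4,0],
])

```text
t: 9.35
tool_pos: [0.6801, 0.0296, 0.0543]
orientation: [[0.148, 0.989, 0.0], [0.989, -0.148, 0.0], [0.0, 0.0, -1.0]]
contact_force: [1.7, -1.2, 5.7]
opening: 0.0114
```

>>> drive_tool([
  [0,0,0,0],
  [0,0,0,0],
  [0,0,0,0],
  [0,0,0,0],
  [0,0,0,0],
], fingers=0.4)

```text
t: 9.77
tool_pos: [0.6797, 0.0295, 0.0537]
orientation: [[0.148, 0.989, -0.001], [0.989, -0.148, 0.0], [0.0, -0.001, -1.0]]
contact_force: [0.6, 0.2, 0.7]
opening: 0.0361
```

>>> drive_tool([
  [0,0,-6,0],
  [0,0,-20,0],
  [0,0,-40,0],
  [0,0,-65,0],
  [0,0,-95,0],
  [0,0,-125,0],
  [0,0,-155,0],
  [0,0,-175,0],
  [0,0,-180,0],
  [0,0,-180,0],
])

```text
t: 10.6
tool_pos: [0.6807, 0.0293, 0.2361]
orientation: [[0.148, 0.989, 0.003], [0.989, -0.148, -0.0], [0.0, 0.003, -1.0]]
contact_force: [-0.8, -0.2, -0.7]
opening: 0.0363
```

>>> drive_tool([
  [12,-8,0,-3],
  [40,-26,0,-8],
  [75,-48,0,-14],
  [110,-70,0,-20],
  [145,-92,0,-25],
  [180,-115,0,-30],
  [215,-137,0,-33],
  [250,-159,0,-33],
  [285,-182,0,-33],
  [318,-203,0,-33],
  [346,-220,0,-33],
  [360,-229,0,-33],
], fingers=0.7)

```text
t: 11.6
tool_pos: [0.504, 0.4222, 0.2322]
orientation: [[-0.417, 0.909, -0.002], [0.909, 0.417, -0.001], [0.0, -0.002, -1.0]]
contact_force: [-0.6, -0.6, -0.5]
opening: 0.064
```

>>> drive_tool([
  [2,-2,15,0],
  [2,-2,40,0],
  [2,-2,65,0],
  [2,-2,78,0],
  [2,-2,82,0],
  [2,-2,82,0],
])

```text
t: 12.1
tool_pos: [0.5031, 0.4195, 0.1499]
orientation: [[-0.415, 0.91, -0.003], [0.91, 0.415, -0.002], [-0.001, -0.004, -1.0]]
contact_force: [-0.2, -0.2, 0.5]
opening: 0.0638
```

Run:
```python
from h import *
s=arm.observe();print({k:np.round(s[k],4).tolist() for k in('t','tool_pos','orientation','opening','contact_force')})
a=cam('scene'); 
im=a['frame'][...,::-1]; A=cv2.resize(im[150:250,340:440],None,fx=5,fy=5,interpolation=2);
R=np.array(s['orientation']);p=np.array(s['tool_pos'])
for y in(-.032,.032): print(((proj(a,p+R@[0,y,.008])-[340,150])*5).round())
print(((proj(a,[p[0],p[1],.115])-[340,150])*5).round())
B=cv2.resize(im[150:270,190:340],None,fx=2,fy=2,interpolation=2); B=cv2.copyMakeBorder(B,0,260,0,0,0)
cv2.imwrite('pics/c5.png',np.hstack([A,B]))
```

```text
{'t': 12.1, 'tool_pos': [0.5031, 0.4195, 0.1499], 'orientation': [[-0.4147, 0.91, -0.0031], [0.91, 0.4147, -0.0021], [-0.0006, -0.0037, -1.0]], 'opening': 0.0638, 'contact_force': [-0.2135, -0.1532, 0.4954]}
[216. 260.]
[264. 356.]
[228. 333.]
```

View pics/c5.png

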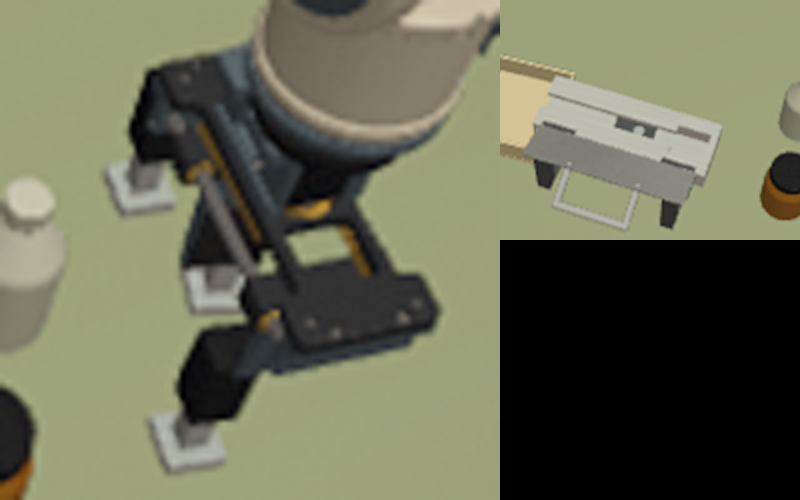

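>>> drive_tool([
  [2,3,6,0],
  [2,3,18,0],
  [2,3,32,0],
  [2,3,46,0],
  [2,3,58,0],
  [2,3,67,0],
  [2,3,72,0],
  [2,3,73,0],
  [2,3,73,0],
])

```text
t: 12.9
tool_pos: [0.506, 0.4233, 0.0789]
orientation: [[-0.415, 0.91, -0.0], [0.91, 0.415, 0.0], [0.0, 0.0, -1.0]]
contact_force: [-0.0, 0.5, 0.7]
opening: 0.0639
```

>>> drive_tool([
  [0,0,0,0],
  [0,0,0,0],
  [0,0,0,0],
  [0,0,0,0],
  [0,0,0,0],
  [0,0,0,0],
  [0,0,0,0],
], fingers=0.2, newtons=30)

```text
t: 13.48
tool_pos: [0.506, 0.4233, 0.0791]
orientation: [[-0.415, 0.91, 0.0], [0.91, 0.415, 0.0], [0.0, 0.0, -1.0]]
contact_force: [0.0, -0.9, 3.6]
opening: 0.0301
```

>>> drive_tool([
  [0,0,-6,0],
  [0,0,-20,0],
  [0,0,-40,0],
  [0,0,-62,0],
  [0,0,-85,0],
  [0,0,-108,0],
  [0,0,-130,0],
  [0,0,-144,0],
  [0,0,-150,0],
  [0,0,-150,0],
])

```text
t: 14.32
tool_pos: [0.5064, 0.4236, 0.2303]
orientation: [[-0.415, 0.91, 0.002], [0.91, 0.415, 0.001], [0.0, 0.002, -1.0]]
contact_force: [0.5, 0.8, -1.9]
opening: 0.03
```

Run:
```python
from h import *
s=arm.observe();print({k:np.round(s[k],4).tolist() for k in('t','tool_pos','orientation','opening','contact_force')})
a=cam('scene'); im=a['frame'][...,::-1]
A=cv2.resize(im[160:255,215:345],None,fx=6,fy=6,interpolation=2)
c=np.array([.530,.0525]);px=np.array([.9898,-.1426]);py=np.array([.1426,.9898])
def P(x,y,z): 
    X=c+px*x/1e3+py*y/1e3; return (proj(a,[*X,z/1e3])-[215,160])*6+2.5
for x,y in((-23,70),(23,70),(23,120),(-23,120),(-45,-130),(-45,130),(45,130),(-12,69),(12,69)):
    cv2.circle(A,tuple(P(x,y,79).round().astype(int).tolist()),3,(0,0,255),1)
cv2.imwrite('pics/c6.png',A)
```

```text
{'t': 14.3167, 'tool_pos': [0.5064, 0.4236, 0.2303], 'orientation': [[-0.4148, 0.9099, 0.0018], [0.9099, 0.4148, 0.0013], [0.0004, 0.0021, -1.0]], 'opening': 0.03, 'contact_force': [0.5231, 0.782, -1.8667]}
```

View pics/c6.png

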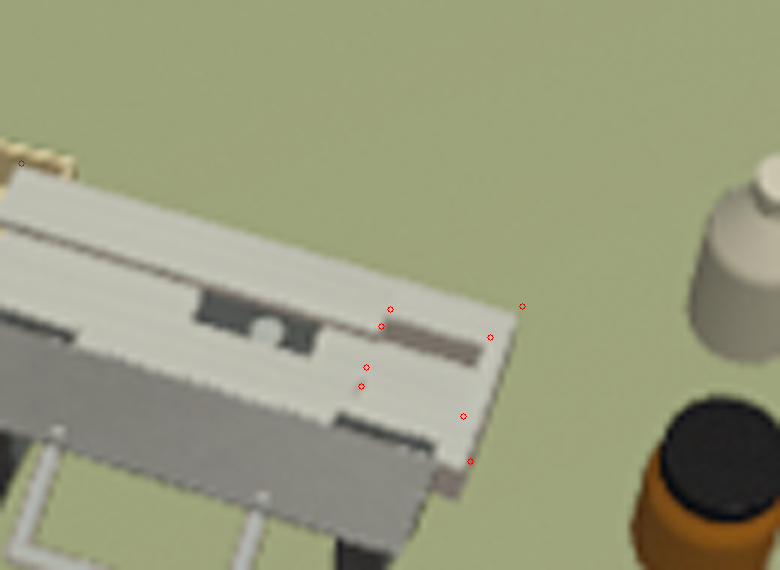

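>>> drive_tool([
  [-10,-3,0,3],
  [-32,-10,0,8],
  [-62,-19,0,14],
  [-94,-29,0,20],
  [-126,-38,0,26],
  [-158,-48,0,31],
  [-190,-58,0,33],
  [-220,-67,0,33],
  [-244,-74,0,33],
  [-260,-79,0,33],
  [-267,-81,0,33],
  [-267,-81,0,33],
])

```text
t: 15.37
tool_pos: [0.5427, 0.1454, 0.2278]
orientation: [[0.149, 0.989, -0.002], [0.989, -0.149, -0.0], [-0.001, -0.002, -1.0]]
contact_force: [0.8, -0.0, -1.8]
opening: 0.0303
```

>>> drive_tool([
  [0,0,8,0],
  [0,0,22,0],
  [0,0,36,0],
  [0,0,46,0],
  [0,0,52,0],
  [0,0,54,0],
  [0,0,54,0],
])

```text
t: 15.95
tool_pos: [0.5428, 0.1472, 0.1744]
orientation: [[0.147, 0.989, -0.001], [0.989, -0.147, -0.0], [-0.0, -0.001, -1.0]]
contact_force: [-0.1, 0.6, -1.8]
opening: 0.03
```

Run:
```python
from h import *
s=arm.observe();print({k:np.round(s[k],4).tolist() for k in('t','tool_pos','orientation','opening','contact_force')})
a=cam('scene'); im=a['frame'][...,::-1]
A=cv2.resize(im[160:255,215:345],None,fx=6,fy=6,interpolation=2)
p=np.array(s['tool_pos']);R=np.array(s['orientation']);
zb=p[2]-.0791
for z in(zb,zb+.01):
  for x in(-18,18):
    for y in(-18,18):
      q=p+R@[x/1e3,y/1e3,0];q[2]=z
      cv2.circle(A,tuple(((proj(a,q)-[215,160])*6+2.5).round().astype(int).tolist()),3,(0,0,255) if z==zb else (255,0,0),1)
cv2.imwrite('pics/c7.png',A)
```

```text
{'t': 15.95, 'tool_pos': [0.5428, 0.1472, 0.1744], 'orientation': [[0.1472, 0.9891, -0.0008], [0.9891, -0.1472, -0.0001], [-0.0002, -0.0007, -1.0]], 'opening': 0.03, 'contact_force': [-0.0844, 0.6337, -1.8469]}
```

View pics/c7.png

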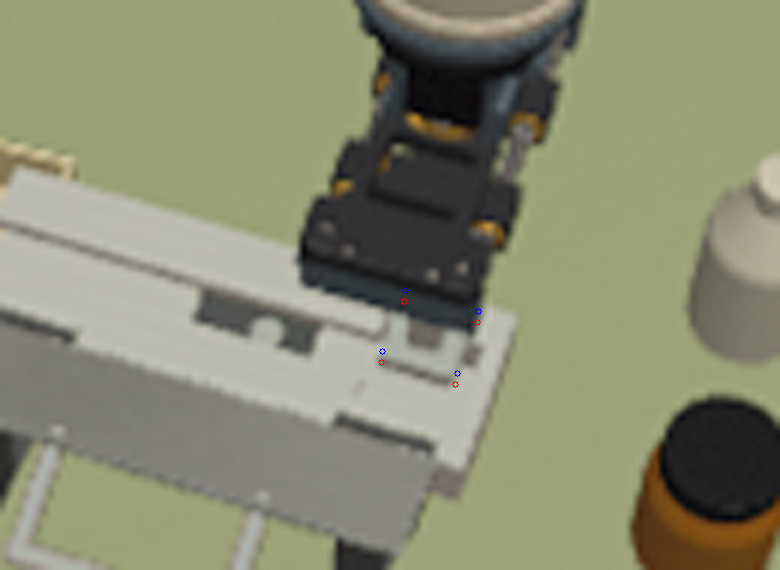

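The foot corners in c7 are at (383,362) and (455,382). They sit about 8 px below the prediction, which is the same scene-camera bias the plate shows, so the foot is over the pocket to within about 2 mm. I'll lower it.

>>> drive_tool([
  [-2,1,2,0],
  [-2,1,7,0],
  [-2,1,12,0],
  [-2,1,17,0],
  [-2,1,21,0],
  [-2,1,25,0],
  [-2,1,28,0],
  [-2,1,28,0],
])

```text
t: 16.67
tool_pos: [0.5434, 0.1446, 0.1462]
orientation: [[0.148, 0.989, -0.001], [0.989, -0.148, -0.0], [-0.0, -0.001, -1.0]]
contact_force: [0.1, 0.0, -2.7]
opening: 0.0301
```

>>> drive_tool([
  [0,0,2,0],
  [0,0,4,0],
  [0,0,6,0],
  [0,0,8,0],
  [0,0,9,0],
  [0,0,10,0],
  [0,0,10,0],
])

```text
t: 17.25
tool_pos: [0.5436, 0.1446, 0.1367]
orientation: [[0.148, 0.989, -0.0], [0.989, -0.148, -0.0], [-0.0, -0.0, -1.0]]
contact_force: [0.6, 0.3, -2.3]
opening: 0.0298
```

>>> drive_tool([
  [0,0,1,0],
  [-3,0,1.5,0],
  [-8,0,1.5,0],
  [-14,0,1.5,0],
  [-20,0,1.5,0],
  [-26,0,1.5,0],
  [-32,0,1.5,0],
  [-38,0,1.5,0],
  [-44,0,1.5,0],
  [-50,0,1.5,0],
  [-55,0,1.5,0],
  [-57,0,1.5,0],
])

```text
t: 18.25
tool_pos: [0.5352, 0.0875, 0.1354]
orientation: [[0.148, 0.989, -0.0], [0.989, -0.148, -0.0], [-0.0, -0.0, -1.0]]
contact_force: [0.7, 1.9, -2.1]
opening: 0.0299
```

>>> drive_tool([
  [-3,0,0,0],
  [-8,0,0,0],
  [-14,0,0,0],
  [-20,0,0,0],
  [-26,0,0,0],
  [-32,0,0,0],
  [-38,0,0,0],
  [-44,0,0,0],
  [-50,0,0,0],
  [-56,0,0,0],
  [-60,0,0,0],
  [-62,0,0,0],
])

```text
t: 19.25
tool_pos: [0.526, 0.0263, 0.1354]
orientation: [[0.148, 0.989, -0.0], [0.989, -0.148, -0.0], [-0.0, -0.0, -1.0]]
contact_force: [0.5, 1.7, -2.0]
opening: 0.0299
```

>>> drive_tool([
  [-3,0,0,0],
  [-8,0,0,0],
  [-14,0,0,0],
  [-20,0,0,0],
  [-26,0,0,0],
  [-32,0,0,0],
  [-38,0,0,0],
  [-44,0,0,0],
  [-50,0,0,0],
  [-54,0,0,0],
  [-56,0,0,0],
])

```text
t: 20.17
tool_pos: [0.5178, -0.0291, 0.1354]
orientation: [[0.148, 0.989, 0.0], [0.989, -0.148, -0.0], [-0.0, 0.0, -1.0]]
contact_force: [0.3, 1.6, -2.2]
opening: 0.0299
```

>>> drive_tool([
  [-3,0,0,0],
  [-7,0,0,0],
  [-11,0,0,0],
  [-15,0,0,0],
  [-19,0,0,0],
  [-23,0,0,0],
  [-27,0,0,0],
  [-30,0,0,0],
  [-33,0,0,0],
  [-35,0,0,0],
  [-36,0,0,0],
  [-36,0,0,0],
])

```text
t: 21.17
tool_pos: [0.5125, -0.0643, 0.1354]
orientation: [[0.148, 0.989, -0.0], [0.989, -0.148, -0.0], [-0.0, 0.0, -1.0]]
contact_force: [0.3, -0.6, -2.2]
opening: 0.0296
```

Run:
```python
from h import *
a=cam('scene');b=cam('top')
A=cv2.resize(a['frame'][150:270,160:310,::-1],None,fx=4,fy=4,interpolation=2)
cv2.imwrite('pics/c8.png',A)
im=b['frame'][:,:,::-1]; o=np.array([.486,-.13])
# nut-dark pixels inside tray
u,v=proj(b,[.5,-.15,.01]).round().astype(int); print(u,v)
q=[proj(b,[.5+dx,-.145+dy,.004]) for dx in(-.06,.06) for dy in(-.05,.05)]; q=np.array(q);x0,y0=q.min(0).astype(int);x1,y1=q.max(0).astype(int)
r=im[y0:y1,x0:x1].max(2); m=r<90; ys,xs=np.nonzero(m); print(m.sum(),(x0,y0,x1,y1)); 
if m.sum(): print(onz(b,xs.mean()+x0,ys.mean()+y0,.012), xs.min()+x0,xs.max()+x0,ys.min()+y0,ys.max()+y0)
```

```text
313 190
26 (np.int64(297), np.int64(173), np.int64(325), np.int64(206))
[ 0.51768588 -0.13119596  0.012     ] 301 317 175 190
```

View pics/c8.png

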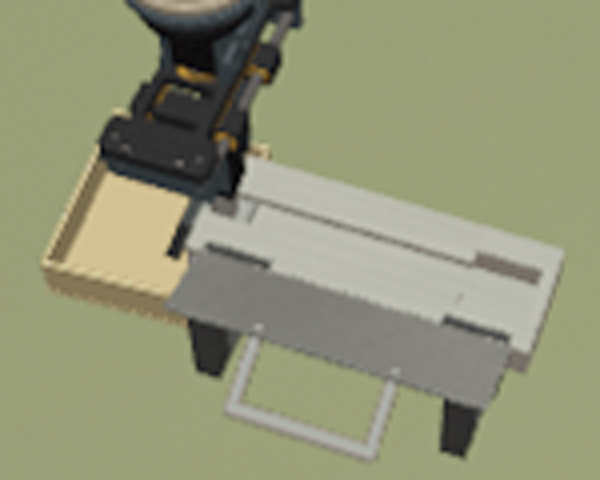

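The scraper's foot is at the slot's open end. A dark slab shows just beyond the plate end at c8 (180,235), so I'll check numerically whether it lies in the tray or still leans on something.

Run:
```python
from h import *
a=cam('scene');b=cam('top')
def grid(d,x0,x1,y0,y1):
    g=d['frame'].max(2); sat=np.ptp(d['frame'].astype(int),axis=2)
    for y in range(y0,y1,1): print(y,''.join('#' if g[y,x]<70 else 'o' if g[y,x]<120 else ('t' if sat[y,x]>45 else '.') for x in range(x0,x1)))
grid(a,165,225,180,235)
print();grid(b,265,335,160,220)
py=np.array([.1465,.9892]);px=np.array([.9892,-.1465]);c=np.array([.530,.0525])
for x,y,z in((-23,-130,79),(23,-130,79),(-23,-130,55),(23,-130,55),(0,-160,6),(0,-190,6)):
    X=[*(c+px*x/1e3+py*y/1e3),z/1e3];print(x,y,z,proj(a,X).round(),proj(b,X).round())
```

```text
180 ......................############################o######o..
181 ......................###########################o#######o..
182 .....................####################################o..
183 ....................o###o########################tto#####o..
184 ....................############################ottooo###o..
185 ...................o############################oooott###o..
186 ...................t######oo#####################ooooo###ott
187 ...................t#####ooo######################oo#o###ott
188 ..................tt##############################oo####o..t
189 ..................to########################o#####o#####....
190 .................ttooo################ooo###o###########....
191 ..................t.to#o###############oo########o######....
192 ................tto..oo#################################....
193 ...............ttt...tt.################################....
194 ...............tto..tttttt.oo##########################o....
195 ..............ttt...ttttttttt.oo#######################.....
196 ..............tto..tttttttttttttt.####################o.
[... 6483 characters left out ...]
.......................................o##
214 ..................................................................oo##
215 ..................................................................oo##
216 ..................................................................oo##
217 ..................................................................o###
218 ..................................................................o###
219 .................................................................oo###
-23 -130 79 [215. 192.] [293. 188.]
23 -130 79 [209. 205.] [296. 176.]
-23 -130 55 [216. 197.] [293. 189.]
23 -130 55 [210. 209.] [295. 177.]
0 -160 6 [205. 209.] [301. 188.]
0 -190 6 [196. 206.] [309. 189.]
```

Run:
```python
from h import *
a=cam('scene')
py=np.array([.1465,.9892]);px=np.array([.9892,-.1465]);c=np.array([.533,.0505])
print(a['frame'][198:216,198:216].mean(2).round().astype(int))
for z in(.004,.016,.03,.045,.06):
    for uv in((207,200),(204.5,206),(201.5,213.3),(204.5,213.3)):
        X=onz(a,*uv,z)[:2]-c; print(z,uv,(X@px*1e3).round(),(X@py*1e3).round(),end=' | ')
    print()
```

```text
[[186 187 186 176 166 159 137 125  68  46  52  58  58  55  55  61  57  16]
 [184 184 185 186 186 185 179 177 168 153  78  54  51  53  51  67  87  81]
 [184 183 184 184 184 184 185 188 184 148  83  71  85 100  69  74 103 105]
 [184 183 184 183 183 184 185 186 172 106  78  85 127 161 139  92 102 104]
 [184 183 184 183 184 184 185 179 142  86  77 105 159 182 160  95  99 101]
 [183 183 184 184 184 184 186 173 106  78  85 134 180 184 177 160 140 114]
 [183 184 183 183 183 185 180 142  87  78 105 161 187 186 187 185 177 169]
 [184 184 184 184 184 188 172  81  76  87 134 180 184 183 183 185 186 187]
 [183 184 183 184 185 180 140  42  57  77 143 186 183 182 182 182 183 183]
 [183 184 183 184 187 172  74  39  40  94 161 187 184 183 183 183 182 183]
 [183 183 183 185 184 155  37  43  51 127 182 185 184 184 184 184 184 183]
 [183 183 184 187 176 108  39  40  91 161 187 184 184 185 187 186 186 185]
 [184 184 185 184 156  53  40  52 130 184 186 184 182 164 143 158 173 176]
 [183 184 186 175 108  39  42  64 126 167 181 185 167 117  78 103 123 131]
 [184 185 182 155  51  41  42  81 121 125 143 150 
[... 220 characters left out ...]
 124 126 127 126 125 125 126]]
0.004 (207, 200) -37.0 -167.0 | 0.004 (204.5, 206) -14.0 -166.0 | 0.004 (201.5, 213.3) 14.0 -164.0 | 0.004 (204.5, 213.3) 11.0 -155.0 | 
0.016 (207, 200) -30.0 -163.0 | 0.016 (204.5, 206) -7.0 -162.0 | 0.016 (201.5, 213.3) 21.0 -160.0 | 0.016 (204.5, 213.3) 18.0 -151.0 | 
0.03 (207, 200) -22.0 -158.0 | 0.03 (204.5, 206) 1.0 -157.0 | 0.03 (201.5, 213.3) 28.0 -155.0 | 0.03 (204.5, 213.3) 25.0 -146.0 | 
0.045 (207, 200) -13.0 -153.0 | 0.045 (204.5, 206) 10.0 -152.0 | 0.045 (201.5, 213.3) 37.0 -150.0 | 0.045 (204.5, 213.3) 34.0 -141.0 | 
0.06 (207, 200) -4.0 -148.0 | 0.06 (204.5, 206) 18.0 -146.0 | 0.06 (201.5, 213.3) 45.0 -145.0 | 0.06 (204.5, 213.3) 42.0 -136.0 |
```

>>> drive_tool([
  [2,0,0,0],
  [6,0,0,0],
  [12,0,0,0],
  [18,0,0,0],
  [24,0,0,0],
  [28,0,0,0],
  [30,0,0,0],
  [30,0,0,0],
  [30,0,0.5,0],
  [30,0,1,0],
  [30,0,1.5,0],
  [30,0,1.5,0],
])

```text
t: 22.42
tool_pos: [0.517, -0.0346, 0.1341]
orientation: [[0.148, 0.989, 0.0], [0.989, -0.148, -0.0], [0.0, 0.0, -1.0]]
contact_force: [-1.5, 0.2, 3.0]
opening: 0.0301
```

Run:
```python
from h import *
a=cam('scene'); print(a['frame'][194:216,198:220].mean(2).round().astype(int))
```

```text
[[ 49  52  50  48  46  41  36  30  25  30  37  40  44  48  51  50  68  95
   85  49  50  66]
 [ 43  51  53  56  53  54  51  48  46  39  27  23  30  35  39  41  56  83
   74  52  52  51]
 [ 90  43  49  51  53  52  54  55  54  52  47  46  38  31  30  26  29  35
   40  42  52  55]
 [168 157 123  74  68  45  48  51  53  54  55  55  51  48  46  41  37  29
   25  30  35  40]
 [187 186 176 167 160 138 125  66  45  49  52  53  56  54  55  53  49  47
   45  38  29  26]
 [184 185 186 187 185 179 176 166 158 125  70  49  54  54  54  55  54  55
   54  51  47  45]
 [184 184 184 184 184 185 186 188 187 179 153  71  58  58  54  51  51  52
   52  54  54  56]
 [183 183 183 184 184 184 184 185 187 183 142  62  74  71  69  80  99  67
   45  48  52  56]
 [183 184 183 184 184 184 184 186 181 154 110  70 119 134  94 130 170 165
  155 122  64  46]
 [184 183 183 184 185 184 185 179 147 114  88 107 164 178 166 175 188 187
  184 174 163 154]
 [184 184 184 183 184 185 182 156 101 107  74 138 185 188 187 186 185 184
  185 185 187 182]
 [184 183 184 184 185 187 176 113  87  87 106 163 186 184 184 184 184 185
  1
[... 246 characters left out ...]
3 185 184 184 184 185 184 184
  183 183 182 182]
 [184 184 184 186 176 110  42  40  91 161 187 184 184 186 187 187 186 186
  185 185 184 184]
 [184 184 185 183 156  56  41  52 131 184 186 185 182 165 142 159 173 176
  188 187 186 185]
 [183 184 186 175 109  41  41  67 127 169 181 185 168 118  79 105 123 131
  151 155 177 188]
 [184 184 182 153  52  41  41  56  94 126 143 149 144 129  91  78  76  83
   90 100 130 146]
 [183 185 178 139  56  37  40  90 129 109 113 124 129 134 116 112 107  92
   73  69  80  84]
 [184 184 183 174 152  86  58 137 167 120 137 127 126 127 127 126 126 118
  110 105  92  72]
 [184 184 184 186 183 168 164 178 174 122 133 125 126 127 126 125 126 126
  126 124 118 109]]
```

The foot is on the floor (fz +3 N, TCP 0.134). Next: release, rise, back off and check.

>>> drive_tool([
  [0,0,0,0],
  [0,0,0,0],
  [0,0,0,0],
  [0,0,0,0],
  [0,0,0,0],
  [0,0,-5,0],
  [0,0,-18,0],
  [0,0,-40,0],
  [0,0,-70,0],
  [0,0,-100,0],
  [0,0,-120,0],
  [0,0,-125,0],
], fingers=0.7)

```text
t: 23.47
tool_pos: [0.5183, -0.0346, 0.2627]
orientation: [[0.148, 0.989, 0.005], [0.989, -0.148, -0.001], [-0.0, 0.005, -1.0]]
contact_force: [0.8, 0.1, 0.4]
opening: 0.0642
```

>>> drive_tool([
  [20,-15,0,0],
  [55,-40,0,0],
  [90,-60,0,0],
  [125,-80,0,0],
  [160,-90,0,0],
  [195,-100,0,0],
  [230,-100,0,0],
  [265,-100,0,0],
  [300,-100,0,0],
  [330,-100,0,0],
  [350,-100,0,0],
  [355,-100,0,0],
])

```text
t: 24.47
tool_pos: [0.4704, 0.3343, 0.2582]
orientation: [[0.146, 0.989, -0.0], [0.989, -0.146, 0.0], [0.0, -0.0, -1.0]]
contact_force: [-0.7, -1.1, -1.2]
opening: 0.064
```

Run:
```python
from h import *
a=cam('scene');b=cam('top')
def grid(d,x0,x1,y0,y1):
    g=d['frame'].mean(2)
    for y in range(y0,y1): print(y,' '.join('%3d'%g[y,x] for x in range(x0,x1)))
grid(a,198,226,186,217); print(); grid(b,284,312,172,200)
import pickle; pickle.dump((a,b),open('end.pkl','wb'))
# scraper upright: grip blob both views
for n,d in(('s',a),('t',b)):
    u,v=proj(d,[.517,-.035,.1375]).round().astype(int); r=d['frame'][v-16:v+16,u-14:u+14]; m=(r.max(2)<50).astype(np.uint8)
    k,l,st,c=cv2.connectedComponentsWithStats(m); i=1+st[1:,4].argmax(); print(n,(u,v),c[i]+[u-14,v-16],st[i],onz(d,*(c[i]+[u-14,v-16]),.1375))
```

```text
186 117 106 107 109 110 111 112 112 113 114 113 114 114 114 112 113 113 113 110  88  27  29  29  31  31  33  31  33
187 170 164 153 144 126 126 108 109 110 111 112 112 113 114 113 114 114 115 106  67  25  30  32  31  32  33  32  31
188 187 185 181 178 172 169 152 145 126 126 107 109 111 111 111 113 113 115 102  54  20  25  32  31  33  31  32  32
189 185 185 185 186 186 185 180 179 173 169 153 145 125 126 108 110 111 112 116 101   9  18  21  23  24  30  33  31
190 185 184 184 184 185 185 185 186 186 185 181 178 172 169 153 146 121 123 134 130   9  15  18  17  20  21  23  25
191 184 184 184 184 184 184 184 184 185 185 185 185 186 185 181 178 171 172 177 162   7  16  17  15  19  17  17  16
192 184 185 184 184 184 184 184 184 184 184 184 184 185 185 186 186 186 187 191 172   4  14  16  15  17  19  17  15
193 185 184 184 184 184 184 184 185 185 184 184 185 184 185 185 185 185 185 188 171  38  12  16  18  15  17  19  18
194 185 184 184 184 184 184 185 184 184 184 184 184 184 184 185 185 186 184 187 171  47  12  18  18  17  20  16  16
195 184 184 185 184 185 184 184 184 185 184 185 185 185 
[... 5273 characters left out ...]
149 149
196 103  97  96 106 114 116 121 135 146 154 151 151 152 154 150 152 151 151 152 150 151 154 152 152 151 152 151 148
197 102 102 108 122 133 139 143 144 150 153 153 151 154 150 149 149 152 152 156 152 152 151 151 150 153 153 150 148
198 102 107 117 126 141 149 148 152 154 153 152 152 153 152 151 151 152 150 151 149 152 152 154 152 152 150 150 150
199 101 109 127 135 144 152 153 153 155 152 153 154 151 152 150 151 153 154 151 151 151 152 149 154 153 148 152 151
s (np.int64(224), np.int64(191)) [223.7293578  191.22477064] [  8   6  13  22 218] [ 0.51920196 -0.03664837  0.1375    ]
t (np.int64(284), np.int64(175)) [283.5875 175.1   ] [10 10  9 13 80] [ 0.51783631 -0.03260341  0.1375    ]
```

Run:
```python
from h import *
import pickle
a,b=pickle.load(open('end.pkl','rb'))
py=np.array([.1465,.9892]);px=np.array([.9892,-.1465])
pl=lambda X,c:((np.array(X)[:2]-c)@np.c_[px,py]*1e3).round()
cb=np.array([.529,.053]);ca=np.array([.533,.0505])
T=lambda u,v:(110+u/3.4-.35,135+v/3.4-.35)
for p in((730,128),(714,262),(598,245)): print('tray top',pl(onz(b,*T(*p),.042),cb))
for z in(.005,.016,.03,.05): print(z,'nut far T',pl(onz(b,301,186,z),cb),pl(onz(b,297,191.5,z),cb),pl(onz(b,295.5,180.5,z),cb),'S corner',pl(onz(a,201,213.5,z),ca),'S mid',pl(onz(a,205,205,z),ca),'S top',pl(onz(a,210.5,197.5,z),ca))
# two-view of nut far near corner
print(two(b,(298.5,180.5),a,(201.3,212.5)),two(b,(301,184.5),a,(201.3,212.5)),two(b,(301,191.5),a,(210,197.5)))
```

```text
tray top [  68. -232.]
tray top [ -81. -241.]
tray top [ -88. -117.]
0.005 nut far T [   8. -160.] [ -15. -149.] [  25. -135.] S corner [  16. -165.] S mid [ -17. -165.] S top [ -49. -160.]
0.016 nut far T [   6. -159.] [ -18. -148.] [  22. -135.] S corner [  22. -161.] S mid [ -11. -162.] S top [ -42. -156.]
0.03 nut far T [   2. -158.] [ -21. -148.] [  19. -134.] S corner [  29. -156.] S mid [  -3. -157.] S top [ -34. -152.]
0.05 nut far T [  -3. -157.] [ -26. -147.] [  13. -134.] S corner [  40. -149.] S mid [   9. -150.] S top [ -22. -145.]
(array([ 0.53147904, -0.10185163,  0.02459381]), np.float64(0.01545581952666622)) (array([ 0.52053709, -0.11014671,  0.00550708]), np.float64(0.008827751836023537)) (array([ 0.48414513, -0.09872351,  0.03940838]), np.float64(0.009946729891228483))
```

The scraper stands upright in the slot, but the views suggest the nut is leaning steeply: its lower end is on the tray floor at plate y ≈ -160 and its upper end is against the plate end at z ≈ 50 mm or more. I'll regrip the scraper and push further along the slot, with the foot's rear kept inside it, so the nut topples fully into the tray.

>>> drive_tool([
  [-10,5,0,0],
  [-35,12,0,0],
  [-70,22,0,0],
  [-105,32,0,0],
  [-140,42,0,0],
  [-175,52,0,0],
  [-210,62,0,0],
  [-245,72,0,0],
  [-280,82,0,0],
  [-315,91,0,0],
  [-342,98,0,0],
  [-355,100,0,0],
])

```text
t: 25.57
tool_pos: [0.5161, -0.0393, 0.2591]
orientation: [[0.151, 0.988, 0.0], [0.988, -0.151, -0.001], [-0.001, 0.0, -1.0]]
contact_force: [-0.2, -0.0, 0.4]
opening: 0.0641
```

>>> drive_tool([
  [0,0,0,0],
  [0,0,12,0],
  [0,0,32,0],
  [0,0,56,0],
  [0,0,80,0],
  [0,0,102,0],
  [0,0,116,0],
  [0,0,122,0],
  [0,0,124,0],
  [0,0,124,0],
])

```text
t: 26.4
tool_pos: [0.5167, -0.0345, 0.1352]
orientation: [[0.148, 0.989, -0.0], [0.989, -0.148, 0.0], [0.0, -0.0, -1.0]]
contact_force: [0.2, 0.0, 0.3]
opening: 0.064
```

>>> drive_tool([
  [0,0,0,0],
  [0,0,0,0],
  [0,0,0,0],
  [0,0,0,0],
  [0,0,0,0],
  [0,0,0,0],
  [0,0,-1,0],
  [0,0,-1,0],
], fingers=0.2, newtons=30)

```text
t: 27.07
tool_pos: [0.5169, -0.0344, 0.136]
orientation: [[0.148, 0.989, -0.0], [0.989, -0.148, 0.0], [-0.0, -0.0, -1.0]]
contact_force: [-0.1, 0.1, -3.1]
opening: 0.03
```

>>> drive_tool([
  [-3,0,0,0],
  [-8,0,0,0],
  [-14,0,0,0],
  [-20,0,0,0],
  [-25,0,0,0],
  [-29,0,0,0],
  [-32,0,0,0],
  [-34,0,0,0],
  [-36,0,0,0],
  [-38,0,0,0],
  [-40,0,0,0],
  [-40,0,0,0],
])

```text
t: 28.07
tool_pos: [0.511, -0.0742, 0.1359]
orientation: [[0.148, 0.989, 0.0], [0.989, -0.148, -0.0], [-0.0, 0.0, -1.0]]
contact_force: [-0.2, -0.5, -1.8]
opening: 0.0299
```

>>> drive_tool([
  [-2,0,0,0],
  [-4,0,0,0],
  [-6,0,0,0],
  [-8,0,0,0],
  [-10,0,0,0],
  [-12,0,0,0],
  [-14,0,0,0],
  [-16,0,0,0],
  [-18,0,0,0],
  [-19,0,0,0],
  [-19,0,0,0],
])

```text
t: 28.98
tool_pos: [0.5082, -0.093, 0.1359]
orientation: [[0.148, 0.989, 0.0], [0.989, -0.148, -0.0], [-0.0, 0.0, -1.0]]
contact_force: [-0.3, 1.0, -2.3]
opening: 0.0301
```

Run:
```python
from h import *
a=cam('scene')
g=a['frame'].mean(2)
for y in range(192,218): print(y,' '.join('%3d'%g[y,x] for x in range(185,213)))
```

```text
192  75  53  47  49  51  53  52  56  54  52  51  48  44  40  37  44  57  52  52  49  52  55  46  17   7  84 160 190
193 103 134 161 123  66  45  48  50  51  53  53  54  55  52  50  53  58  54  53  56  51  54  47  20  26 125 184 187
194 125 170 187 177 166 157 129  99  69  48  50  54  53  54  51  55  54  55  51  40  39  50  48  16  68 151 190 186
195 145 184 186 186 187 185 176 171 161 128  80  52  53  53  52  54  55  57  60  39  16  29  29  14  90 163 187 185
196 167 186 185 184 184 184 186 188 183 143  81  71  69  54  55  54  52  55  73  83  64  57  20  35  94 152 179 178
197 183 185 184 183 183 184 184 187 175 116  72  77  73  61  61  58  76 101  97 102  97  96  86  85  95 137 174 171
198 186 184 184 183 183 184 185 184 159  81  76  77  62  64  62  69 121 156 122 102 104 105 105 102  95 131 175 173
199 185 184 183 183 183 184 186 176 119  71  76  73  62  63  59  93 151 169 139  98 102 104 103  99 100 137 175 173
200 184 183 184 184 184 185 183 158  79  76  76  62  64  62  65 121 169 171 151  96 100 103 102  98 117 156 174 170
201 183 184 183 184 183 186 175 119  71  76  73  62  62 
[... 1215 characters left out ...]
  77
212 183 183 183 183 183 183 184 184 184 184 183 184 186 184 154  60  42  55  60 102 158 159 121 142 150 144 129  90
213 183 184 184 184 183 183 184 183 183 184 183 183 184 187 177 111  32  39  63 133 184 167 104 113 124 128 134 117
214 184 183 184 183 183 183 184 183 183 183 184 184 183 185 183 172 152 127 147 175 189 172 117 137 127 127 127 126
215 184 183 183 183 184 183 183 183 183 183 183 184 183 184 185 186 184 175 181 186 187 172 119 133 125 126 127 126
216 184 184 184 184 183 183 184 184 183 183 183 183 184 183 183 184 184 185 184 185 186 176 128 124 124 125 125 124
217 184 184 183 184 184 183 184 184 183 184 184 183 184 183 184 183 184 184 184 185 181 158 127 125 124 123 124 123
```

The nut moved and much more of it is now visible. I'll retract, seat the scraper and re-measure.

>>> drive_tool([
  [3,0,0,0],
  [8,0,0,0],
  [14,0,0,0],
  [20,0,0,0],
  [26,0,0,0],
  [32,0,0,0],
  [38,0,0,0],
  [44,0,0,0],
  [50,0,0,0],
  [53,0,0,0],
  [55,0,0.5,0],
  [55,0,1,0],
])

```text
t: 30.03
tool_pos: [0.5165, -0.0379, 0.1351]
orientation: [[0.147, 0.989, 0.0], [0.989, -0.147, 0.0], [0.0, 0.0, -1.0]]
contact_force: [-4.6, 5.6, 16.3]
opening: 0.0299
```

Run:
```python
from h import *
a=cam('scene');g=a['frame'].mean(2)
for y in range(194,217): print(y,' '.join('%3d'%g[y,x] for x in range(188,213)))
c=np.array([.533,.0505]);py=np.array([.1465,.9892]);px=np.array([.9892,-.1465])
for z in(.005,.016,.03):
    print(z,[((onz(a,*p,z)[:2]-c)@np.c_[px,py]*1e3).round().tolist() for p in((192.5,203),(201,213.5),(195,196),(207,207))])
```

```text
194 184 183 184 184 184 185 188 176 102  51  60  53  54  50  47  44  37  28  28  25  29  35  40  42  49
195 184 184 184 183 184 184 186 173 104  42  52  50  53  54  54  54  51  48  46  41  37  30  25  30  35
196 186 186 185 184 184 184 185 181 159 136 124  67  47  47  50  52  53  54  54  53  52  48  45  38  28
197 161 174 174 188 186 185 185 186 184 179 176 167 158 124  67  45  47  51  52  52  53  55  55  51  47
198 103 123 130 157 164 176 188 187 186 186 187 188 186 176 166 157 124  75  69  46  49  50  52  55  54
199  79  77  81  97 110 131 153 160 181 188 187 187 186 187 188 186 176 167 159 138 124  66  45  47  51
200  82  83  82  81  80  84  90 103 135 150 161 174 175 188 188 187 186 188 185 179 176 166 158 124  66
201  82  83  82  82  83  82  82  79  79  85 105 124 130 157 164 176 188 186 185 185 187 187 185 176 166
202  81  81  81  82  83  83  83  84  83  81  81  78  82  97 110 132 160 176 185 184 184 185 186 187 188
203  83  81  82  81  81  81  81  83  83  84  84  82  82  81  78  80 108 158 186 184 184 185 185 184 184
204  83  82  82  82  82  83  81  81  81  83  83  83  85  84 
[... 806 characters left out ...]
9  64  59  45  53  72 145 188 185 184 180 155 120 142 150 145 129  90
213 183 184 184 185 186 187 185 174 166 159 119  64 120 178 186 184 184 185 166 104 113 125 129 133 116
214 184 184 183 184 183 184 185 185 187 185 174 163 172 187 184 184 184 187 171 118 138 127 126 127 126
215 183 184 183 183 183 184 184 184 184 185 186 186 185 184 183 183 184 186 171 121 133 124 126 127 126
216 184 183 183 183 184 184 184 183 184 184 184 184 183 184 184 184 184 187 176 129 123 124 125 126 126
0.005 [[-11.0, -205.0], [16.0, -165.0], [-38.0, -208.0], [-12.0, -157.0]]
0.016 [[-5.0, -201.0], [22.0, -161.0], [-32.0, -204.0], [-6.0, -153.0]]
0.03 [[3.0, -196.0], [29.0, -156.0], [-23.0, -199.0], [2.0, -148.0]]
```

The nut toppled flat into the tray, showing as a uniform slab outward from y ≈ -160. Now I'll ease off, release and retreat.

>>> drive_tool([
  [0,0,-0.4,0],
  [0,0,-0.4,0],
  [0,0,-0.4,0],
])

```text
t: 30.33
tool_pos: [0.5163, -0.0386, 0.1353]
orientation: [[0.148, 0.989, -0.0], [0.989, -0.148, -0.0], [-0.0, -0.0, -1.0]]
contact_force: [0.2, -0.6, -3.0]
opening: 0.0297
```

>>> drive_tool([
  [0,0,0,0],
  [0,0,0,0],
  [0,0,0,0],
  [0,0,0,0],
  [0,0,0,0],
  [0,0,-5,0],
  [0,0,-18,0],
  [0,0,-40,0],
  [0,0,-70,0],
  [0,0,-100,0],
  [0,0,-120,0],
  [0,0,-125,0],
], fingers=0.7)

```text
t: 31.33
tool_pos: [0.5177, -0.0386, 0.2642]
orientation: [[0.148, 0.989, 0.005], [0.989, -0.148, -0.001], [-0.0, 0.005, -1.0]]
contact_force: [0.5, 0.2, 0.0]
opening: 0.0639
```

>>> drive_tool([
  [20,-8,0,0],
  [55,-20,0,0],
  [90,-35,0,0],
  [125,-50,0,0],
  [160,-65,0,0],
  [195,-80,0,0],
  [230,-90,0,0],
  [265,-100,0,0],
  [300,-100,0,0],
  [330,-100,0,0],
  [350,-100,0,0],
  [355,-100,0,0],
])

```text
t: 32.33
tool_pos: [0.4697, 0.3304, 0.2597]
orientation: [[0.145, 0.989, -0.0], [0.989, -0.145, 0.0], [0.0, -0.0, -1.0]]
contact_force: [-0.4, -1.0, -1.2]
opening: 0.0641
```

Run:
```python
from h import *
import pickle
a,b=cam('scene'),cam('top')
for n,d in(('s',a),('t',b)):
    u,v=proj(d,[.517,-.037,.1375]).round().astype(int); r=d['frame'][v-16:v+16,u-14:u+14]; m=(r.max(2)<50).astype(np.uint8)
    k,l,st,c=cv2.connectedComponentsWithStats(m); i=1+st[1:,4].argmax(); print('grip',n,c[i]+[u-14,v-16],st[i],onz(d,*(c[i]+[u-14,v-16]),.1375).round(3))
py=np.array([.1465,.9892]);px=np.array([.9892,-.1465])
for n,d,c in(('s',a,(.533,.0505)),('t',b,(.529,.053))):
    # nut: grey unsaturated dark pixels within tray interior
    q=np.array([proj(d,[*(np.array(c)+px*x+py*y),.016]) for x,y in((-.06,-.15),(.06,-.15),(.06,-.23),(-.06,-.23))]).astype(np.int32)
    M=np.zeros(d['frame'].shape[:2],np.uint8);cv2.fillConvexPoly(M,q,1); M&=(d['frame'].mean(2)<100).astype(np.uint8)
    k,l,st,cc=cv2.connectedComponentsWithStats(M);i=1+st[1:,4].argmax()
    pts=np.argwhere(l==i)[:,::-1]; W=np.array([onz(d,*p,.016)[:2]-c for p in pts])@np.c_[px,py]*1e3
    print('nut',n,st[i],W.min(0).round(),W.max(0).round(),W.mean(0).round())
o=pickle.load(open('first.pkl','rb'))[0]; D=np.abs(o['frame'].astype(int)-a['frame']).max(2)>40
for nm,X in(('jar',(.576,.29,.05)),('bottle',(.44,.30,.06)),('wrench',onz(o,113,205,0))):
    u,v=proj(a,X).astype(int);print(nm,D[v-15:v+15,u-12:u+12].mean().round(3))
# cover bar near expected
print('bar S',[proj(a,[.683,.027,.074]).round()], arm.observe()['contact_force'],arm.observe()['t'])
u,v=proj(a,[.683,.027,.07]).astype(int);print(a['frame'][v-8:v+9,u].mean(1).astype(int))
```

```text
grip s [222.3853211  190.88990826] [  6   6  13  21 218] [ 0.519 -0.041  0.137]
grip t [284.75903614 175.48192771] [10 10  9 14 83] [ 0.517 -0.037  0.137]
nut s [183 199  21  15 205] [ -17. -224.] [  22. -166.] [   3. -195.]
nut t [302 185  17  12 157] [ -23. -224.] [  15. -166.] [  -4. -195.]
jar 0.0
bottle 0.0
wrench 0.0
bar S [array([234., 257.])] [ 0.54841382 -0.50908417 -0.62399466] 32.4333
[146 147 146 147 147 141 156 173 175 161 136 140 147 147 147 146 147]
```

```bash
python3 -c "
from cell import job
print(job.sign_off())"
```

```text
the job is handed in; nothing more can be done
None
```

I opened the cover, cleared the nut with the scraper, and handed the job in at about 32.5 s of the 69 s allowed.

**What I did:**
- I swung the cover over by its bar and lowered it in small steps until the posts took the load, shown by a rise of about 6 N.
- I took the scraper farthest from the base, at 0.66 m. The look-alikes were at 0.50 to 0.59 m.
- I set its foot in the pocket and pushed along the slot.

After the first push the nut appeared to be leaning steeply against the plate end. I had already let go of the scraper, so I gripped it again. I pushed further with the rear of its foot still in the slot, and the nut toppled flat into the tray.

**Last checks:**
- **Nut:** both views put it flat in the tray, at plate y of about -166 to -224 mm and centred to within 4 mm.
- **Scraper:** it stands upright in the slot and the arm is clear of it. The two views placed it within about 4 mm of each other.
- **Cover:** the bar is still where it should be when fully open.
- **Bottle, jar and wrench:** the picture shows no change at any of them.

**Disagreements:** the scene camera read about 3 mm off the arm's own contact readings, so I judged positions relative to the plate. The bar ended a few millimetres lower than the nominal open position, either from slip in the fingers or from calibration error. After twelve pictures the viewer shows no more, so these last checks were made from pixel values, not by eye.

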